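# Tip the standing carton flat into its taped place on the baking tray

### The job

The baking tray has to slide into the rack, so nothing may be left standing tall in it. With the fingertips, push the standing carton across the tray, still upright, until its leading bottom edge has crossed the nearest strip of tape of the empty taped place; then tip it over with a push high on its back so that it falls forward, away from you, and lies flat inside the taped outline, nowhere sticking out past the tape. Only push it - do not lift or carry it - and leave the lying carton, the jar, the paper roll and the bowl where they are.

Things in the scene. Friction and masses are not known exactly. Their poses are not given: they have to be found in the camera images.
- carton: The standing carton: closed off-white cardboard box, about 0.5 kg, 60 mm deep (its x) x 85 mm wide (its y) x 150 mm tall (its z). Origin: centre of its underside. Its +x face looks toward the empty taped place; its back (-x) toward the robot. Starts 10 to 45 mm short of the tape, turned up to 0.22 rad. Pushed below 35 mm over the tray floor it slides upright, above 70 mm it tips
- foot_left (a point): left (+y) end of the standing carton's leading bottom edge: the edge under its +x face, about which it tips
- foot_right (a point): right (-y) end of the same leading bottom edge
- head_left (a point): left (+y) end of the top edge of the standing carton's +x face, 150 mm above foot_left; it lies on the tray floor once the carton lies on its +x face
- head_right (a point): right (-y) end of the same top edge, 150 mm above foot_right
- slot: The empty one of two equal places, side by side on the tray floor, each outlined with flat 15 mm wide cream masking tape (no height to speak of): 210 x 140 mm over the outside of the tape, 180 x 110 mm inside it. Fixed to the tray. Origin: centre of the outline, on the tray floor, 2 mm above the bench; x runs along its length, away from the robot; z up
- slot_b: The other taped place, same size, 145 mm to the left or right of the empty one (centre to centre); a carton already lies in it
- tray: The aluminium baking tray, 400 mm (its x, away from the robot) x 300 mm (its y), heavy, does not move; rim 20 mm high, 3 mm thick, with a beaded edge; floor 2 mm above the bench. Origin: centre of its underside
- carton_lying: A second carton of the same kind lying flat in slot_b, 60 mm high as it lies, 150 mm along the slot, 85 mm across. Origin: centre of its bottom end, 30 mm above the tray floor, at the end nearer the robot; its z points along the slot, away from the robot
- jar: A small amber jar with a steel lid, 52 mm across and 75 mm tall, standing in the tray at the robot's end of slot_b. Origin: centre of its underside
- roll: A roll of kitchen paper standing on the bench to the right of the tray, 110 mm across, 225 mm tall. Origin: centre of its underside
- bowl: A steel bowl on the bench to the left of the tray, 180 mm across the rim, 85 mm tall. Origin: centre of its underside

How it is judged (in metres and radians):
On the way, in this order (a step that is already met when the one before it is completed fails the run):
1. the carton, still upright, has been slid until both ends of its leading bottom edge are past the outer edge of the nearest tape strip and between the side strips (angle between carton's own z axis and vertical below 0.15 rad and x of each of foot_left, foot_right in the frame of slot above -0.105 m and y of foot_left in the frame of slot below 0.07 m and y of foot_right in the frame of slot above -0.07 m), for 0.1 s.
2. the carton has been tipped over forward and lies inside the taped outline (x of foot_left in the frame of slot between -0.105 and 0.105 m and y of foot_left in the frame of slot between -0.07 and 0.07 m and height (world z) of each of foot_left, foot_right, head_left, head_right below 0.012 m and x of foot_right in the frame of slot between -0.105 and 0.105 m and y of foot_right in the frame of slot between -0.07 and 0.07 m and x of head_left in the frame of slot between -0.105 and 0.105 m and y of head_left in the frame of slot between -0.07 and 0.07 m and x of head_right in the frame of slot between -0.105 and 0.105 m and y of head_right in the frame of slot between -0.07 and 0.07 m), for 0.2 s.
At the end, for the whole second after the job is handed in: The carton lies flat at rest on its +x face (that face's four corners within 12 mm of bench height), head end away from the robot, with no corner past the outer edge of the tape (210 x 140 mm outline) (all of step 2 and linear speed of carton below 0.01 m/s); the robot touches nothing.
It fails at once if the carton is lifted or carried: standing with its underside more than 15 mm off the tray floor, or its whole leading bottom edge raised more than 28 mm off the tray floor ((angle between carton's own z axis and vertical below 0.2 rad and height (world z) of carton above 0.017 m) or height (world z) of each of foot_left, foot_right above 0.03 m).
It fails at once if the lying carton is moved by more than 12 mm (distance of carton_lying from where it was at the start of the episode above 0.012 m).
It fails at once if the jar is moved by more than 15 mm or knocked over (distance of jar from where it was at the start of the episode above 0.015 m or angle between jar's own z axis and vertical above 0.3 rad).
It fails at once if the paper roll is moved by more than 20 mm or knocked over (distance of roll from where it was at the start of the episode above 0.02 m or angle between roll's own z axis and vertical above 0.3 rad).
It fails at once if the bowl is moved by more than 20 mm (distance of bowl from where it was at the start of the episode above 0.02 m).
It also fails if it takes over 45 s, if anything falls off the work surface, if the arm or the gripper's body presses on something with over 40 N, if the wrist force passes 120 N, or if a joint passes its speed limit or range.

### The arm

A 6-joint arm with a two-finger parallel gripper is mounted at the origin on the work surface. World frame = base frame: x ahead of the robot, y to its left, z up, the work surface at z = 0. Lengths are in mm, angles in rad, forces in N, time in s.
With the tool pointing down it reaches from about 275 to 850 mm from the base axis. Payload 19 kg.
Tool frame: the origin (TCP) lies midway between the tips of the shut fingers; the grasp point (between the pads) lies 19 mm behind it; y points along the fingers, z is the direction in which the jaws open and shut, and the axes are right-handed (so a half turn about y gives the same grasp; the last joint's range is limited). The gripper opens to 85 mm and grips with 20 to 120 N. Pads are 22 mm wide; open, the fingers measure 114 mm over their backs; the gripper's body (76 mm by 85 mm) begins 54 mm behind the grasp point. The pads swing forward as they close: fully open they stand 13 mm farther back than shut.
Start: joints at [1.126, 0.15, 1.437, -0, 1.554, -0.134], TCP at [175.85, 547.418, 231.267] pointing down, gripper open.
Joint ranges: [-2.8, 2.8], [-0.68, 2.1], [0.12, 2.68], [-1.39, 4.53], [0.16, 2.79], [-2.81, 2.81]. Speed limits (rad/s): [1.89, 1.89, 2.22, 3.01, 3.01, 3.01].

### API

Orientations are given as a unit quaternion [w, x, y, z].
In Python, from workcell import * gives the robot as it stands.
- The arm moves only by the tool arm_command, never from a script. Its argument "motion" is a list of rows, each a list of 6 numbers: the shift along the tool's x, y, z in mm, then the turn, a rotation vector about the tool's x, y, z in degrees. A call has 1 to 10 rows; each row shifts and turns the pose as measured when the row begins, along the tool's axes as they then stand; what a row does not reach is not made up. A row lasts 1/8 s, in which the tool goes at most 62.5 mm and 10.7 degrees, less where a joint would pass 70% of its speed; a pose out of reach is approached as far as the arm can. A call with a gripper value outside its range is refused whole. "fingers" is the opening, from 0 (shut) to 1 (fully open), set as the call begins (left out, the last holds). The fingers move at their own pace and stop on an object; the grip force is fixed at half the most. Time passes only in rows, so rows that do not move let the fingers close. It gives the time, the measured TCP pose, the force and the opening at its end, in the units of the state.
- sense(): the state, without advancing time (a new reading comes with each control period).
- grab_frame(name): name is "side" or "top"; returns the picture (480x640x3 uint8, red, green, blue); there is no depth.
- calibration(name): a dict with "fx", "fy", "cx", "cy" (pixels), "cam_to_world" (4x4, takes a point from camera to world coordinates). Camera axes: x right, y down, z forward; pixel columns grow to the right and rows downward; lengths in mm; the calibration is good to about 2 mm. A picture is of the moment at which its call begins. calibration takes no time and is no camera call.
- finish_job(): hands the job in, once; it reports no verdict.
Trained networks look in the newest picture that a camera, given by its name, has taken for a name from the list of things; names that differ only in an ending like _2 or _b are one class to them, and where a whole thing is asked for, a point or a joint stands for the part that bears it (a point fixed in the world has none). Each returns a list of dicts, best first, with "conf" (0 to 1); they miss things now and then, are a little off and sometimes report something else, mostly with a low value. They report only what shows in the picture. A call takes as long as a camera call.
- search_frame(camera, label): "rect" ([centre column, centre row, width, height] in pixels, round what is visible of it).
The state is a dict: "t": time; "qpos": joint angles; "qvel": joint speeds; "tau": joint torques, N m; "tcp_pos": TCP position; "eef_rot": TCP orientation; "force": force on the tool from outside, world axes, zero at the start; "ft_torque": the same for the moment, N m; "finger_gap": opening from 0.0 (shut) to 1.0 (fully open).
Only numpy, scipy, OpenCV 4.12 (cv2) and the standard library are available. Lean on these libraries where they do the work, as an engineer would, in place of code of your own. Each camera call takes 0.05 s, during which the arm holds its last target. There are 200 camera calls.

## Working session

There is one attempt and no reset: what is moved stays moved. The work goes in short steps, Python scripts to look and compute and a tool call to move; the robot and the scene stay as the last step left them, time stands still between calls to the robot, and variables do not carry over. Pictures are saved under pics/ and viewed, about 8 in all and at most 12, crops included, and the job is handed in when it is done.

Besides the shell and the picture viewer there is one more tool, called after "Emit:" by a JSON object that holds its "op" and its "data". arm_command: Moves the arm, as the interface text tells. Its arguments: {"type":"object","properties":{"motion":{"type":"array"},"fingers":{"type":"number"}},"required":["motion"]}

```bash
mkdir -p pics; ls; cat > h.py <<'E'
from workcell import *
import numpy as np, cv2
from scipy.spatial.transform import Rotation as R
def ray(c,u,v):
    k=calibration(c);T=np.array(k["cam_to_world"]);d=T[:3,:3]@np.array([(u-k["cx"])/k["fx"],(v-k["cy"])/k["fy"],1]);return T[:3,3],d/np.linalg.norm(d)
def onz(c,u,v,z):
    o,d=ray(c,u,v);return o+d*(z-o[2])/d[2]
def proj(c,p):
    k=calibration(c);T=np.linalg.inv(np.array(k["cam_to_world"]));q=T[:3,:3]@np.array(p,float)+T[:3,3];return np.array([k["fx"]*q[0]/q[2]+k["cx"],k["fy"]*q[1]/q[2]+k["cy"]])
def save(c,n):
    im=grab_frame(c);cv2.imwrite(f"pics/{n}.png",im[:,:,::-1]);return im
E
python3 - <<'E'
from h import *
for c in("side","top"):
    save(c,c+"0"); k=calibration(c);print(c,k["fx"],np.round(k["cam_to_world"],2).tolist())
    for l in("carton","slot","tray","jar","roll","bowl"):
        print(l,[(np.round(r["rect"]).tolist(),round(r["conf"],2)) for r in search_frame(c,l)])
s=sense();print(s["eef_rot"],s["t"],R.from_quat(np.roll(s["eef_rot"],-1)).as_matrix().round(2))
E
```

```text
pics
side 573.7281799347921 [[-0.83, 0.35, -0.44, 1262.6], [0.56, 0.5, -0.66, 992.29], [-0.01, -0.8, -0.61, 1039.64], [0.0, 0.0, 0.0, 1.0]]
carton [([333.0, 277.0, 40.0, 74.0], 0.9)]
slot [([252.0, 304.0, 95.0, 50.0], 0.88), ([284.0, 328.0, 97.0, 72.0], 0.85)]
tray [([295.0, 305.0, 190.0, 131.0], 0.85), ([255.0, 286.0, 67.0, 58.0], 0.57)]
jar [([310.0, 258.0, 15.0, 32.0], 0.56)]
roll [([287.0, 148.0, 30.0, 74.0], 0.67)]
bowl [([489.0, 366.0, 89.0, 76.0], 0.75)]
top 611.5930290537126 [[-0.02, -0.98, 0.19, 320.65], [-1.0, 0.03, 0.02, -10.44], [-0.02, -0.19, -0.98, 1560.07], [0.0, 0.0, 0.0, 1.0]]
carton [([281.0, 235.0, 45.0, 37.0], 0.84)]
slot [([277.0, 187.0, 63.0, 82.0], 0.87), ([333.0, 182.0, 62.0, 77.0], 0.74)]
tray [([310.0, 214.0, 131.0, 162.0], 0.88)]
jar [([337.0, 245.0, 23.0, 25.0], 0.91), ([539.0, 326.0, 76.0, 50.0], 0.63), ([283.0, 236.0, 43.0, 41.0], 0.31)]
roll [([541.0, 324.0, 75.0, 56.0], 0.78)]
bowl [([115.0, 287.0, 73.0, 72.0], 0.84)]
[-0.6985671   0.69860516 -0.10944128  0.1094415 ] 0.7 [[ 0.95 -0.    0.31]
 [-0.31 -0.    0.95]
 [ 0.   -1.   -0.  ]]
```

```bash
python3 - <<'E'
import cv2
a=cv2.imread("pics/top0.png")[120:320,200:420];cv2.imwrite("pics/top0c.png",cv2.resize(a,None,fx=3,fy=3,interpolation=2))
b=cv2.imread("pics/side0.png")[200:400,170:420];cv2.imwrite("pics/side0c.png",cv2.resize(b,None,fx=3,fy=3,interpolation=2))
E
```

```text
(no output)
```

View pics/top0c.png

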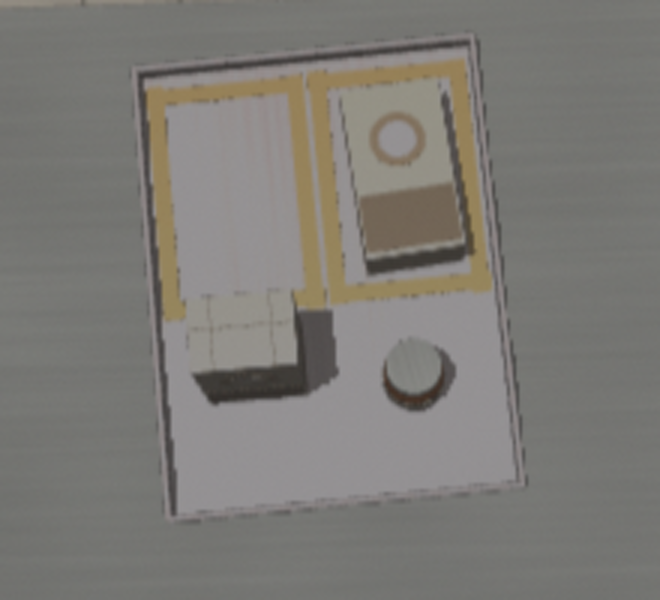

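View pics/side0c.png

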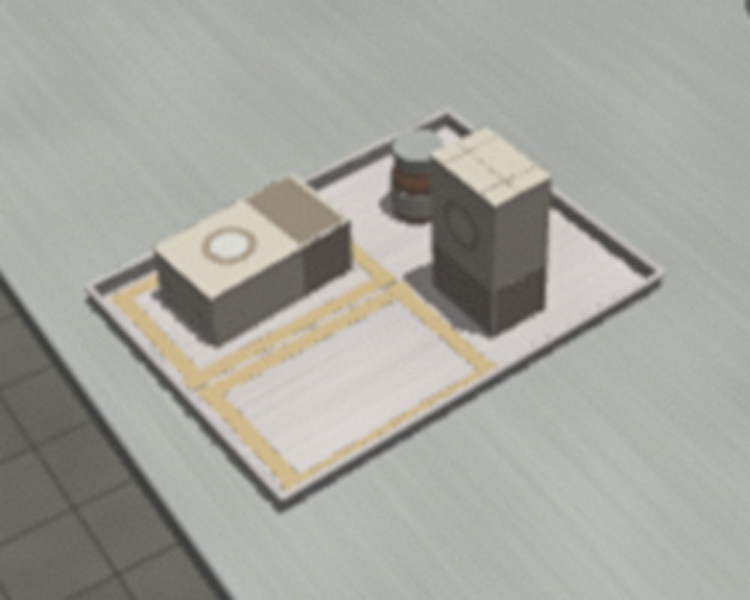

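Both crops (3x) show the empty slot on the left. In the top crop its outer corners are about (147,92), (303,77), (327,306) and (165,320). The carton's top is at about (187,299), (293,288), (300,365) and (193,372). In the side crop, foot_left is about (492,335) and foot_right about (433,285).

```bash
cat >> h.py <<'E'
from scipy.optimize import least_squares
def T(c,p): 
    o=dict(top=(200,120),side=(170,200))[c]; return p[0]/3+o[0],p[1]/3+o[1]
def fit(obs,x0):  # obs: (cam, crop px, local pt, ) ; pose x,y,yaw
    def f(x):
        r=[]
        for c,p,l in obs:
            a=x[2];w=[x[0]+np.cos(a)*l[0]-np.sin(a)*l[1],x[1]+np.sin(a)*l[0]+np.cos(a)*l[1],l[2]]
            r+=list(proj(c,w)-T(c,p))
        return r
    s=least_squares(f,x0,loss="soft_l1");print(np.round(s.x,3),"rms px",np.sqrt(np.mean(np.square(f(s.x)))).round(2));print(np.round(np.reshape(f(s.x),(-1,2)),1).tolist());return s.x
E
python3 - <<'E'
from h import *
S=[("top",(147,92),(105,70,2)),("top",(303,77),(105,-70,2)),("top",(327,306),(-105,-70,2)),("top",(165,320),(-105,70,2)),
("side",(495,372),(-105,70,2)),("side",(290,490),(105,70,2)),("side",(200,385),(105,-70,2)),("side",(397,278),(-105,-70,2))]
C=[("top",(187,294),(30,42.5,152)),("top",(295,288),(30,-42.5,152)),("top",(300,365),(-30,-42.5,152)),("top",(193,373),(-30,42.5,152)),
("side",(490,127),(-30,-42.5,152)),("side",(550,178),(-30,42.5,152)),("side",(497,208),(30,42.5,152)),("side",(432,155),(30,-42.5,152)),
("side",(492,335),(30,42.5,2)),("side",(545,310),(-30,42.5,2)),("side",(433,285),(30,-42.5,2)),("top",(213,402),(-30,42.5,2)),("top",(306,393),(-30,-42.5,2))]
s=fit(S[:4],[700,0,0]);s=fit(S[4:],[700,0,0]);s=fit(S,[700,0,0]);fit(C[:4],[550,0,0]);fit(C[4:11],[550,0,0]);c=fit(C,[550,0,0])
def inS(x,y):
    d=np.array([x-s[0],y-s[1]]);a=s[2];return d@[np.cos(a),np.sin(a)],d@[-np.sin(a),np.cos(a)]
for y in(42.5,-42.5):
    a=c[2];print(np.round(inS(c[0]+30*np.cos(a)-y*np.sin(a),c[1]+30*np.sin(a)+y*np.cos(a)),1))
print("rel yaw",c[2]-s[2])
p=[onz("top",*T("top",q),77)[:2].round() for q in [(413,365)]];print("jar",p)
print("roll",onz("top",541,324,225),"tray",[onz("top",*T("top",q),20)[:2].round() for q in [(170,518),(524,486),(475,35),(135,70)]])
E
```

```text
[7.64175e+02 1.22489e+02 7.20000e-02] rms px 0.28
[[0.1, 0.0], [0.2, -0.2], [-0.5, -0.2], [0.2, 0.5]]
[7.65546e+02 1.19320e+02 5.90000e-02] rms px 0.93
[[1.4, -1.1], [-0.3, 0.1], [-1.9, 0.3], [0.5, 0.2]]
[7.64748e+02 1.21221e+02 6.50000e-02] rms px 0.83
[[0.9, -0.4], [1.0, -0.3], [-0.3, -0.2], [0.3, 0.1], [2.0, -1.0], [0.7, 0.5], [-1.2, 0.9], [0.9, 0.4]]
[613.543 104.434 -12.521] rms px 0.46
[[0.3, 0.9], [0.1, 0.3], [0.0, -0.5], [-0.4, -0.5]]
[6.13804e+02 1.10057e+02 3.60000e-02] rms px 0.77
[[-0.5, -0.4], [1.0, -0.3], [-0.8, -0.7], [-0.3, -0.8], [0.1, 2.0], [0.7, 0.5], [-0.0, 0.3]]
[6.13371e+02 1.06559e+02 4.80000e-02] rms px 0.92
[[-0.7, 1.1], [-0.8, 0.3], [-0.8, -0.5], [-1.3, -0.4], [-1.4, -1.1], [0.3, -1.3], [-1.3, -1.5], [-1.0, -1.4], [-0.3, 1.1], [0.1, -0.5], [-0.7, -0.3], [-1.4, 0.3], [0.4, 0.8]]
[-121.3   37.1]
[-122.7  -47.9]
rel yaw -0.01679912193391013
jar [array([596., -28.])]
roll [ 375.8107426  -457.18004232  225.        ] tray [array([481., 180.]), array([ 500., -119.]), array([901., -93.]), array([878., 208.])]
```

```bash
cat >> h.py <<'E'
def plan(pos,th,yaw,n):
    "rows from the present pose to a TCP target; th tilt forward (deg), yaw (rad)"
    s=sense();p=np.array(s["tcp_pos"]);q=R.from_quat(np.roll(s["eef_rot"],-1))
    F=np.array([np.cos(yaw),np.sin(yaw),0]);Lf=np.array([-np.sin(yaw),np.cos(yaw),0]);Z=np.array([0,0,1]);t=np.radians(th)
    g=R.from_matrix(np.c_[F*np.cos(t)+Z*np.sin(t),F*np.sin(t)-Z*np.cos(t),Lf])
    print("t",round(s["t"],2),"tcp",p.round(1),"F",np.round(s["force"],1),"q",np.round(s["qpos"],2),"gap",round(s["finger_gap"],2))
    w=(q.inv()*g).as_rotvec();st=q*1
    for i in range(n):
        d=st.inv().apply((np.array(pos)-p)/n)
        print(np.round(np.r_[d,np.degrees(w)/n],1).tolist());st=st*R.from_rotvec(w/n)
E
python3 -c "
from h import *
plan([525,102,235],40,.055,10)"
```

```text
t 0.7 tcp [175.9 547.4 231.3] F [-1.   0.2  0.4] q [ 1.13  0.15  1.44 -0.    1.55 -0.13] gap 1.0Traceback (most recent call last):
  File "<string>", line 3, in <module>
    plan([525,102,235],40,.055,10)
    ~~~~^^^^^^^^^^^^^^^^^^^^^^^^^^
  File "h.py", line 29, in plan
    w=(q.inv()*g).as_rotvec();st=q*1
                                 ~^~
TypeError: Argument 'other' has incorrect type (expected scipy.spatial.transform._rotation.Rotation, got int)
```

```bash
sed -i 's/st=q\*1/st=q/' h.py
python3 -c "
from h import *
plan([525,102,235],40,.055,10)"
```

```text
t 0.7 tcp [175.9 547.4 231.3] F [-1.   0.2  0.4] q [ 1.13  0.15  1.44 -0.    1.55 -0.13] gap 1.0
[46.9, -0.4, -31.7, 0.7, -2.0, -4.0]
[45.7, 2.4, -33.4, 0.7, -2.0, -4.0]
[44.2, 5.1, -35.0, 0.7, -2.0, -4.0]
[42.5, 7.6, -36.6, 0.7, -2.0, -4.0]
[40.6, 10.0, -38.2, 0.7, -2.0, -4.0]
[38.4, 12.2, -39.7, 0.7, -2.0, -4.0]
[36.1, 14.3, -41.2, 0.7, -2.0, -4.0]
[33.6, 16.2, -42.6, 0.7, -2.0, -4.0]
[30.9, 17.8, -43.9, 0.7, -2.0, -4.0]
[28.1, 19.3, -45.2, 0.7, -2.0, -4.0]
```

Emit:
{"op": "arm_command", "data": {"motion": [[47,0,-32,0.7,-2,-4],[46,2,-33,0.7,-2,-4],[44,5,-35,0.7,-2,-4],[42,8,-37,0.7,-2,-4],[41,10,-38,0.7,-2,-4],[38,12,-40,0.7,-2,-4],[36,14,-41,0.7,-2,-4],[34,16,-43,0.7,-2,-4],[31,18,-44,0.7,-2,-4],[28,19,-45,0.7,-2,-4]], "fingers": 0.4}}

```text
t: 1.95
tcp_pos: [534.2, 93.0, 245.3]
eef_rot: [0.664, -0.656, -0.277, -0.229]
force: [1.5, 2.9, -0.7]
finger_gap: 0.402
```

```bash
python3 -c "
from h import *
plan([530,102,160],40,.055,4);plan([530,102,80],40,.055,6)"
```

```text
t 1.95 tcp [534.2  93.  245.3] F [ 1.5  2.9 -0.7] q [ 0.02 -0.36  2.04  0.03  0.74 -1.64] gap 0.4
[-14.9, 15.2, 2.6, 0.0, 0.3, 0.5]
[-14.8, 15.4, 2.5, 0.0, 0.3, 0.5]
[-14.7, 15.5, 2.5, 0.0, 0.3, 0.5]
[-14.5, 15.6, 2.4, 0.0, 0.3, 0.5]
t 1.95 tcp [534.2  93.  245.3] F [ 1.5  2.9 -0.7] q [ 0.02 -0.36  2.04  0.03  0.74 -1.64] gap 0.4
[-18.8, 20.1, 1.9, 0.0, 0.2, 0.3]
[-18.7, 20.2, 1.9, 0.0, 0.2, 0.3]
[-18.6, 20.3, 1.8, 0.0, 0.2, 0.3]
[-18.5, 20.4, 1.7, 0.0, 0.2, 0.3]
[-18.4, 20.5, 1.7, 0.0, 0.2, 0.3]
[-18.3, 20.6, 1.6, 0.0, 0.2, 0.3]
```

Emit:
{"op": "arm_command", "data": {"motion": [[-19,20,2,0,0.2,0.3],[-19,20,2,0,0.2,0.3],[-19,20,2,0,0.2,0.3],[-18,20,2,0,0.2,0.3],[-18,20,2,0,0.2,0.3],[-18,20,2,0,0.2,0.3],[0,0,0,0,0,0]]}}

```text
t: 2.82
tcp_pos: [530.8, 96.3, 78.5]
eef_rot: [0.668, -0.659, -0.257, -0.23]
force: [-0.6, 0.4, 0.2]
finger_gap: 0.4
```

```bash
python3 -c "
from h import *
plan([530,102,16],40,.055,4)
a=save('top','a');b=save('side','b')
A=cv2.resize(a[150:300,220:400],None,fx=3,fy=3);B=cv2.resize(b[180:330,240:420],None,fx=3,fy=3)
cv2.imwrite('pics/ab.png',np.vstack([A,B])[:,:,::-1][:900])
cv2.imwrite('pics/ab2.png',cv2.resize(np.hstack([a[150:320,220:400],b[180:350,240:420]]),None,fx=2.2,fy=2.2)[:,:,::-1])"
```

```text
t 2.83 tcp [530.8  96.3  78.5] F [-0.6  0.4  0.2] q [ 0.04 -0.16  2.24  0.01  0.35 -1.58] gap 0.4
[-10.2, 11.8, 1.5, 0.2, -0.1, 0.1]
[-10.2, 11.8, 1.4, 0.2, -0.1, 0.1]
[-10.2, 11.9, 1.4, 0.2, -0.1, 0.1]
[-10.2, 11.9, 1.4, 0.2, -0.1, 0.1]
```

View pics/ab2.png

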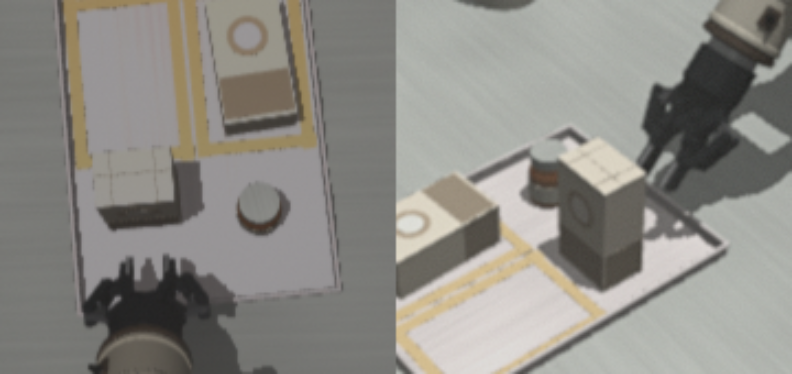

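The fingers are centred behind the carton with a clear gap. They straddle its centreline, at about columns 127 and 168 in the left half.

Emit:
{"op": "arm_command", "data": {"motion": [[-10,12,1.5,0.2,-0.1,0.4],[-10,12,1.5,0.2,-0.1,0.4],[-10,12,1.5,0.2,-0.1,0.4],[-10,12,1.5,0.2,-0.1,0.4],[0,0,0,0,0,0]]}}

```text
t: 3.55
tcp_pos: [532.8, 102.6, 16.2]
eef_rot: [0.674, -0.658, -0.254, -0.217]
force: [-0.2, 0.0, 0.2]
finger_gap: 0.403
```

```bash
python3 -c "
from h import *
plan([570,104.5,17],38,.055,4)"
```

```text
t 3.55 tcp [532.8 102.6  16.2] F [-0.2  0.   0.2] q [ 0.04 -0.02  2.27  0.07  0.2  -1.65] gap 0.4
[7.4, 5.7, -0.0, -0.1, -0.0, 0.2]
[7.4, 5.7, -0.0, -0.1, -0.0, 0.2]
[7.4, 5.6, -0.0, -0.1, -0.0, 0.2]
[7.4, 5.6, -0.0, -0.1, -0.0, 0.2]
```

Emit:
{"op": "arm_command", "data": {"motion": [[7.5,5.7,0,0,0,0],[7.5,5.7,0,0,0,0],[7.5,5.7,0,0,0,0],[6,4.5,0,0,0,0],[0,0,0,0,0,0]]}}

```text
t: 4.18
tcp_pos: [572.6, 104.7, 19.1]
eef_rot: [0.674, -0.658, -0.255, -0.218]
force: [-0.3, 0.2, -0.2]
finger_gap: 0.399
```

```bash
python3 -c "
from h import *
plan([615,107,17],38,.06,8)
print([(c,l,np.round(search_frame(c,l)[0]['rect'],1)) for c in('top','side') if save(c,'c'+c) is not None for l in ('carton',)])"
```

```text
t 4.17 tcp [572.6 104.7  19.1] F [-0.3  0.2 -0.2] q [ 0.04  0.06  2.19  0.06  0.21 -1.64] gap 0.4
[4.0, 3.6, -0.0, -0.0, -0.0, 0.1]
[4.0, 3.5, -0.0, -0.0, -0.0, 0.1]
[4.0, 3.5, -0.0, -0.0, -0.0, 0.1]
[4.0, 3.5, -0.0, -0.0, -0.0, 0.1]
[4.0, 3.5, -0.0, -0.0, -0.0, 0.1]
[4.0, 3.5, -0.0, -0.0, -0.0, 0.1]
[4.0, 3.5, -0.0, -0.0, -0.0, 0.1]
[4.0, 3.5, -0.0, -0.0, -0.0, 0.1]
[('top', 'carton', array([281.8, 235.2,  44.9,  38.3])), ('side', 'carton', array([333.9, 277.6,  37.5,  71.3]))]
```

Emit:
{"op": "arm_command", "data": {"motion": [[3.5,3.8,0,0,0,0.1],[3.5,3.5,0,0,0,0.1],[4,3.5,0,0,0,0.1],[4,3.5,0,0,0,0.1],[4,3.5,0,0,0,0.1]]}}

```text
t: 5.0
tcp_pos: [598.3, 106.4, 16.6]
eef_rot: [0.675, -0.659, -0.251, -0.215]
force: [-5.6, -1.5, 4.5]
finger_gap: 0.404
```

```bash
python3 -c "
from h import *
plan([615,107,17],38,.06,4)"
```

```text
t 5.0 tcp [598.3 106.4  16.6] F [-5.6 -1.5  4.5] q [ 0.04  0.11  2.13  0.05  0.23 -1.63] gap 0.4
[3.3, 2.5, -0.1, -0.0, -0.1, 0.1]
[3.3, 2.5, -0.1, -0.0, -0.1, 0.1]
[3.3, 2.5, -0.1, -0.0, -0.1, 0.1]
[3.3, 2.5, -0.1, -0.0, -0.1, 0.1]
```

Emit:
{"op": "arm_command", "data": {"motion": [[3.2,2.5,0,0,0,0.1],[3.2,2.5,0,0,0,0.1],[3.2,2.5,0,0,0,0.1],[0,0,0,0,0,0]]}}

```text
t: 5.5
tcp_pos: [611.5, 107.2, 16.5]
eef_rot: [0.676, -0.66, -0.249, -0.212]
force: [-0.1, 0.0, 0.8]
finger_gap: 0.399
```

```bash
python3 -c "
from h import *
plan([615,107,17],38,.06,1)
a=save('top','d');b=save('side','e')
cv2.imwrite('pics/de.png',cv2.resize(np.hstack([a[150:300,230:360],b[220:370,240:370]]),None,fx=3,fy=3,interpolation=2)[:,:,::-1])"
```

```text
t 5.5 tcp [611.5 107.2  16.5] F [-0.1  0.   0.8] q [ 0.04  0.14  2.09  0.05  0.24 -1.62] gap 0.4
[3.1, 1.8, -0.4, -0.1, -0.3, 0.1]
```

View pics/de.png

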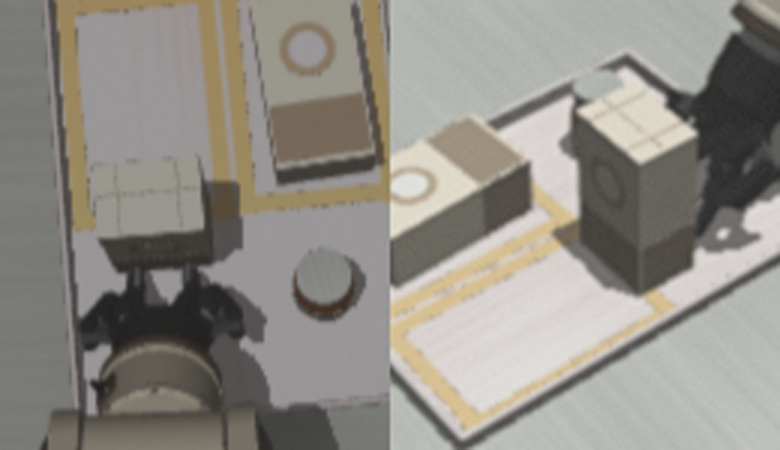

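The carton is still upright and its leading edge now sits on the near tape strip. In the side half, foot_left is about (640,293) and foot_right about (580,238).

```bash
python3 - <<'E'
from h import *
import h
def T2(c,p): return (p[0]/3+230,p[1]/3+150) if c=="top" else ((p[0]-390)/3+240,p[1]/3+220)
h.T=T2
C=[("top",(97,164),(30,42.5,152)),("top",(200,154),(30,-42.5,152)),("top",(206,229),(-30,-42.5,152)),("top",(103,237),(-30,42.5,152)),
("side",(635,86),(-30,-42.5,152)),("side",(697,132),(-30,42.5,152)),("side",(640,165),(30,42.5,152)),("side",(576,108),(30,-42.5,152)),
("side",(641,294),(30,42.5,2)),("side",(692,268),(-30,42.5,2)),("side",(580,238),(30,-42.5,2)),("top",(119,269),(-30,42.5,2)),("top",(211,258),(-30,-42.5,2))]
c=fit(C,[650,110,0.05]);s=(764.5,121.5,.067)
for x,y in((30,42.5),(30,-42.5)):
    a=c[2];d=np.array([c[0]+x*np.cos(a)-y*np.sin(a)-s[0],c[1]+x*np.sin(a)+y*np.cos(a)-s[1]]);a=s[2]
    print(np.round([d@[np.cos(a),np.sin(a)],d@[-np.sin(a),np.cos(a)]],1))
E
```

```text
[6.48981e+02 1.08133e+02 5.10000e-02] rms px 1.03
[[-1.5, -0.2], [-0.2, 0.3], [-0.4, -0.0], [-2.0, 0.2], [-1.0, -2.2], [-0.1, -0.3], [-0.7, -1.2], [-0.7, -0.2], [-1.0, 0.9], [0.4, -0.7], [-0.7, 1.1], [-0.7, 1.2], [1.2, 2.3]]
[-85.5  36.4]
[-86.8 -48.6]
```

Emit:
{"op": "arm_command", "data": {"motion": [[3.2,2.4,0,0,0,0.1],[3.2,2.4,0,0,0,0.1],[0,0,0,0,0,0],[-15,-11,0,0,0,0],[-15,-11,0,0,0,0],[0,0,0,0,0,0]]}}

```text
t: 6.35
tcp_pos: [582.3, 105.5, 15.6]
eef_rot: [0.676, -0.661, -0.248, -0.211]
force: [-0.1, -0.8, -0.6]
finger_gap: 0.397
```

```bash
python3 -c "
from h import *
plan([582,106,120],38,.06,6)"
```

```text
t 6.35 tcp [582.3 105.5  15.6] F [-0.1 -0.8 -0.6] q [ 0.04  0.09  2.16  0.05  0.24 -1.63] gap 0.4
[10.7, -13.7, 0.2, -0.0, -0.0, -0.0]
[10.7, -13.7, 0.2, -0.0, -0.0, -0.0]
[10.7, -13.7, 0.1, -0.0, -0.0, -0.0]
[10.7, -13.7, 0.1, -0.0, -0.0, -0.0]
[10.7, -13.7, 0.1, -0.0, -0.0, -0.0]
[10.7, -13.7, 0.1, -0.0, -0.0, -0.0]
```

Emit:
{"op": "arm_command", "data": {"motion": [[10.5,-13.5,0,0,0,0],[10.5,-13.5,0,0,0,0],[10.5,-13.5,0,0,0,0],[10.5,-13.5,0,0,0,0],[10.5,-13.5,0,0,0,0],[10.5,-13.5,0,0,0,0],[0,0,0,0,0,0]]}}

```text
t: 7.22
tcp_pos: [587.7, 104.9, 124.4]
eef_rot: [0.675, -0.66, -0.25, -0.214]
force: [-0.1, 0.2, 0.3]
finger_gap: 0.399
```

```bash
python3 -c "
from h import *
plan([612,109,119],38,.06,4)
a=save('top','f');b=save('side','g')
cv2.imwrite('pics/fg.png',cv2.resize(np.hstack([a[150:300,230:360],b[220:370,240:370]]),None,fx=3,fy=3,interpolation=2)[:,:,::-1])"
```

```text
t 7.22 tcp [587.7 104.9 124.4] F [-0.1  0.2  0.3] q [ 0.04 -0.09  2.06  0.03  0.5  -1.6 ] gap 0.4
[4.0, 4.9, 0.7, -0.0, -0.1, 0.1]
[4.0, 4.9, 0.7, -0.0, -0.1, 0.1]
[4.0, 4.9, 0.7, -0.0, -0.1, 0.1]
[4.0, 4.8, 0.7, -0.0, -0.1, 0.1]
```

View pics/fg.png

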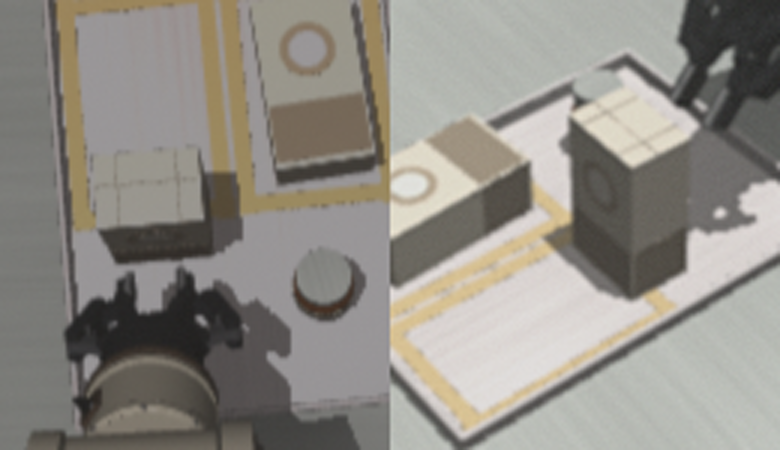

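The carton stands upright further in, with its foot at about (632,297) in the side half. The fingers are behind it near the top. Next I tip it.

Emit:
{"op": "arm_command", "data": {"motion": [[4,5,0.7,0,0,0],[4,5,0.7,0,0,0],[4,5,0.7,0,0,0],[4,4,0,0,0,0],[5.5,4.3,0,0,0,0],[5.5,4.3,0,0,0,0],[5.5,4.3,0,0,0,0]]}}

```text
t: 8.2
tcp_pos: [634.4, 109.8, 114.3]
eef_rot: [0.676, -0.661, -0.248, -0.212]
force: [-1.3, 0.2, 1.5]
finger_gap: 0.401
```

```bash
python3 -c "
from h import *
plan([690,113,119],38,.06,8)
print([(c,np.round(search_frame(c,'carton')[0]['rect'],1)) for c in('top','side') if save(c,'i'+c) is not None])"
```

```text
t 8.2 tcp [634.4 109.8 114.3] F [-1.3  0.2  1.5] q [ 0.05  0.03  1.96  0.02  0.49 -1.59] gap 0.4
[5.8, 3.8, 0.0, -0.0, -0.0, -0.0]
[5.8, 3.8, 0.0, -0.0, -0.0, -0.0]
[5.8, 3.8, 0.0, -0.0, -0.0, -0.0]
[5.8, 3.8, 0.0, -0.0, -0.0, -0.0]
[5.8, 3.8, 0.0, -0.0, -0.0, -0.0]
[5.8, 3.8, 0.0, -0.0, -0.0, -0.0]
[5.8, 3.8, -0.0, -0.0, -0.0, -0.0]
[5.8, 3.8, -0.0, -0.0, -0.0, -0.0]
[('top', array([279.7, 213.3,  42. ,  43.2])), ('side', array([316. , 285.9,  44.7,  72.1]))]
```

Contact is light (-1.3 N) and the carton is tipping. I'll carry on.

Emit:
{"op": "arm_command", "data": {"motion": [[6,4,0,0,0,0],[6,4,0,0,0,0],[6,4,0,0,0,0],[6,4,0,0,0,0],[6,4,0,0,0,0],[6,4,0,0,0,0],[0,0,0,0,0,0],[0,0,0,0,0,0]]}}

```text
t: 9.4
tcp_pos: [680.0, 112.2, 117.5]
eef_rot: [0.676, -0.661, -0.248, -0.212]
force: [-0.0, -0.9, -1.3]
finger_gap: 0.401
```

```bash
python3 -c "
from h import *
plan([600,107,160],38,.06,4)
a=save('top','j');b=save('side','k')
cv2.imwrite('pics/jk.png',cv2.resize(np.hstack([a[130:300,230:360],b[220:390,210:370]]),None,fx=2.7,fy=2.7,interpolation=2)[:,:,::-1])"
```

```text
t 9.4 tcp [680.  112.2 117.5] F [-0.  -0.9 -1.3] q [ 0.05  0.12  1.86  0.02  0.5  -1.59] gap 0.4
[-9.3, -20.7, -0.2, -0.0, -0.1, -0.0]
[-9.3, -20.7, -0.1, -0.0, -0.1, -0.0]
[-9.3, -20.7, -0.1, -0.0, -0.1, -0.0]
[-9.3, -20.7, -0.1, -0.0, -0.1, -0.0]
```

View pics/jk.png

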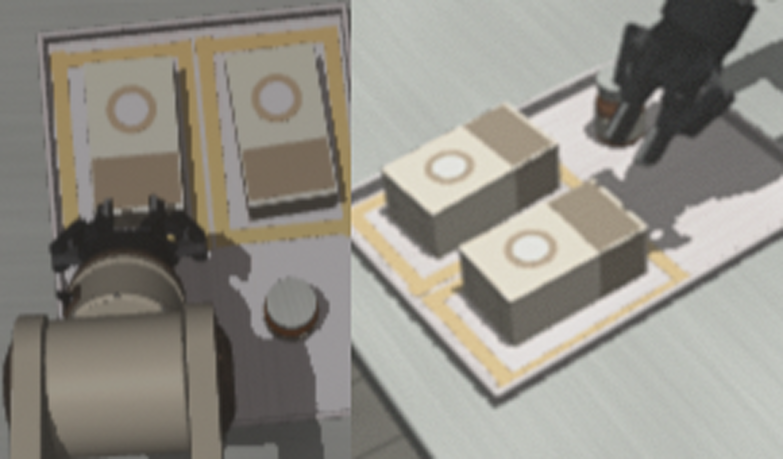

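The carton lies flat inside the tape in both views. In the side half its far-left bottom corner is at about (512,343), short of the far strip. I'll back the arm off and check it numerically.

Emit:
{"op": "arm_command", "data": {"motion": [[-9,-21,0,0,0,0],[-9,-21,0,0,0,0],[-9,-21,0,0,0,0],[-9,-21,0,0,0,0],[-9,-21,0,0,0,0],[0,-30,0,0,0,0],[0,-30,0,0,0,0],[0,0,0,0,0,0]]}}

```text
t: 10.5
tcp_pos: [537.6, 104.0, 223.0]
eef_rot: [0.676, -0.661, -0.248, -0.212]
force: [0.5, 0.1, 0.0]
finger_gap: 0.399
```

```bash
python3 -c "
from h import *
s=sense();print(s['t'],s['tcp_pos'],s['force'])
a=save('top','l');b=save('side','m')
cv2.imwrite('pics/lm.png',cv2.resize(np.hstack([a[130:280,230:360],b[220:370,240:370]]),None,fx=3,fy=3,interpolation=2)[:,:,::-1])"
```

```text
10.5 [537.63049877 103.99012299 222.96695064] [0.50514068 0.06475052 0.03883825]
```

View pics/lm.png

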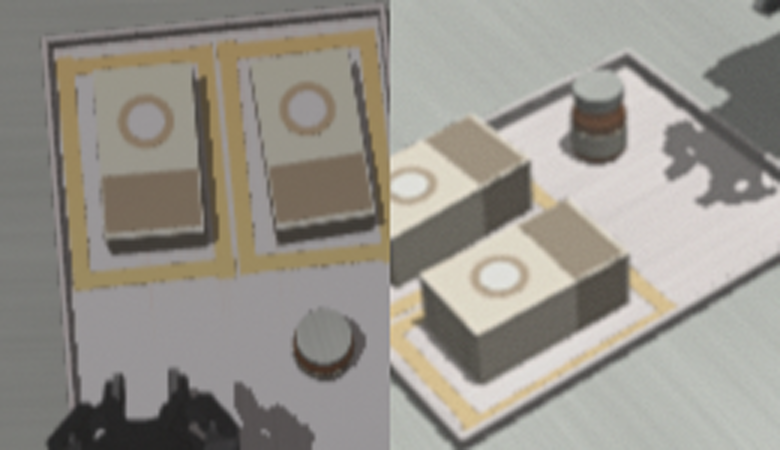

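The whole tape outline shows around the carton. In the top half its near bottom edge runs from (110,252) to (210,243), inside the near strip, and the jar and lying carton look unmoved. I'll do a quick numeric check and hand in.

```bash
python3 - <<'E'
from h import *
s=(764.5,121.5,.067);a=s[2]
for c,p,z in [("top",(110,252),2),("top",(210,243),2),("top",(95,72),62),("top",(197,64),62),("side",(482,382),2),("side",(628,300),2)]:
    q=(p[0]/3+230,p[1]/3+130) if c=="top" else ((p[0]-390)/3+240,p[1]/3+220)
    d=onz(c,*q,z)[:2]-s[:2];print(c,np.round([d@[np.cos(a),np.sin(a)],d@[-np.sin(a),np.cos(a)]],1))
finish_job()
E
```

```text
top [-73.5  37.8]
top [-74.  -49.9]
top [70.8 33.3]
top [ 69.3 -54.3]
side [70.6 32.6]
side [-76.6  34.2]
the job is handed in; nothing more can be done
```

The carton now lies flat inside the taped outline of the empty place, head end away from the robot, and I handed the job in at about 10.5 s. The hand-in gives no verdict, so the results below are from my own camera checks.

- **Push:** I slid it about 44 mm with two fingertips, low on its back and tilted 40° forward. It stayed upright, and its leading bottom edge ended at about x = -79 mm in the slot frame. That is roughly 26 mm past the tape's outer edge at -105 mm.
- **Tip:** I pushed high on its back and it fell forward.
- **Final position:** The corners I measured are at about x -77 to +71 mm and y -54 to +38 mm. The limits are ±105 and ±70 mm, so at least 15 mm is to spare. The top and side views agree within about 4 mm.
- **Other things in the scene:** The lying carton and jar look unmoved in the pictures. I did not measure them, the roll or the bowl again. The arm passed well above the bowl's height and the roll was not near its path.
- **At hand-in:** The arm was clear, with the wrist force reading about 0.5 N.

No check failed. The only disagreement was about 3 mm in y between the two cameras when I first located the slot and the carton, well inside the clearance.

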